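Load the small kiln shelf

ROBOT

A 6-joint arm with a two-finger parallel gripper is mounted at the origin on the work surface. World frame = base frame: x ahead of the robot, y to its left, z up, the work surface at z = 0. Lengths are in mm, angles in rad, forces in N, time in s.
With the tool pointing down it reaches from about 400 to 925 mm from the base axis. Payload 12.5 kg.
Tool frame: the origin (TCP) lies midway between the tips of the shut fingers; the grasp point (between the pads) lies 19 mm behind it (env.pinch_z is the z of the grasp point in the tool frame, in mm); z points along the fingers, y is the line along which they close (so a half turn about z gives the same grasp; the last joint's range is limited). The gripper opens to 95 mm and grips with 3 to 60 N. Pads are 20 mm wide; open, the fingers measure 119 mm over their backs; the gripper's body (75 mm by 180 mm) begins 59 mm behind the grasp point.
Start: joints at [1, 0.491, 1.559, -0, 1.092, -0.106], TCP at [280.14, 558.72, 214.661] pointing down, gripper open.
Joint ranges: [-3.1, 3.1], [-0.84, 2.19], [0.05, 2.79], [-1.13, 4.28], [0.06, 2.93], [-2.69, 2.69]. Speed limits (rad/s): [2.22, 2.22, 2.79, 3.14, 3.14, 3.14].

INTERFACE

Orientations are given as [roll, pitch, yaw] about the fixed x, y, z axes, in that order (R = Rz(yaw) Ry(pitch) Rx(roll)).
In Python, from cell import env, eyes gives the robot as it stands.
- The arm moves only by the shell command python3 -m inch 'ROWS'. ROWS is JSON, a list of rows, each a list of 3 entries, a list of its own where there are three numbers: the shift along the tool's x, y, z in units of 60 mm (1.0 is 60 mm), then the turn about the tool's z in units of 5 degrees (1.0 is 5 degrees), then the closure, from -1 (fully open) to 1 (shut). In form: [[[tx, ty, tz], turn, claw], ...]. A call has exactly 10 rows; each row shifts and turns the commanded pose from where the row before left it, along the tool's axes as they then stand; what a row does not reach is not made up. A row lasts 1/8 s, in which the tool goes at most 62.5 mm and 10.7 degrees, less where a joint would pass 70% of its speed; a pose out of reach is approached as far as the arm can. A call is refused whole if a number of a shift passes 1 or a number of a turn 1, either way. A call with a gripper value outside its range is refused whole. The fingers move at their own pace and stop on an object; the grip force is fixed at half the most. Time passes only in rows, so rows that do not move let the fingers close, or fill a call up. It gives the time, the measured TCP pose, the force, the opening and the grip force at its end, in the units of the state.
- env.state(): the state, without advancing time (a new reading comes with each control period).
- eyes.read_camera(name): name is "scene" or "side" or "wrist"; returns a dict with "pixels" (480x640x3 uint8, red, green, blue), "fx", "fy", "cx", "cy" (pixels), "distortion" ([k1, k2, p1, p2, k3] as OpenCV has them; the pictures are not rectified), "extrinsics" (4x4, takes a point from world to camera coordinates). Camera axes: x right, y down, z forward; pixel columns grow to the right and rows downward; lengths in mm; the calibration is good to about 2 mm. A picture is of the moment at which its call begins. There is no depth.
- env.job_done(): hands the job in; it is judged then, once.
Trained networks look in a picture, given as the dict that the camera call returned (one of the last four; its "shot" number tells which), for a name from the list of things; names that differ only in an ending like _2 or _b are one class to them, and where a whole thing is asked for, a point or a joint stands for the part that bears it (a point fixed in the world has none). Each returns a list of dicts, best first, with "score" (0 to 1); they miss things now and then, are a little off and sometimes report something else, mostly with a low value. They report only what shows in the picture. A call takes as long as a camera call. They do not tell look-alikes from the thing itself.
- eyes.boxes_of(name, picture): "centre" ([row, column] in pixels, amid what is visible of it).
- eyes.cut_out(name, picture): "mask" (480x640 bool, what is visible of it) and "centre" ([row, column] in pixels, amid what is visible of it).
- eyes.spot_point(name, picture): "centre" ([row, column] in pixels: a listed point, or the origin of a listed thing).
The state is a dict: "t": time; "joints": joint angles; "qvel": joint speeds; "tau": joint torques, N m; "eef_pos": TCP position; "tcp_rot": TCP orientation; "ft_force": force on the tool from outside, world axes, zero at the start; "moment": the same for the moment, N m; "opening": opening from 0.0 (shut) to 1.0 (fully open); "grip_force": force on a finger pad.
Only numpy, scipy, OpenCV 4.12 (cv2) and the standard library are available. Lean on these libraries where they do the work, as an engineer would, in place of code of your own. Each camera call takes 0.05 s, during which the arm holds its last target. There are 200 camera calls.

TASK

Load the kiln shelf, whose front is the edge with the teal stripe: stand the cream round prop squarely in front of the cone plaque and the blue vase squarely in front of the white post, each 9 cm from what is behind it, centre to centre. Centre the pink tile on top of the prop and the terracotta pot, upright, on the tile. Stand the grey bust upright on the shelf midway between plaque and post, in line with them, and leave the green glaze jar alone.

Things in the scene. Friction and masses are not known exactly. Their poses are not given: they have to be found in the camera images.
- kiln_shelf: Pale flat rectangular kiln shelf lying fixed on the table, 240 mm (x) by 320 mm (y), 12 mm thick; origin at the centre of its underside. Its own -x edge is the front, marked on top with a 14 mm wide teal stripe along the whole edge; +x is its back, +y its left. It lies anywhere within a few cm, turned up to 20 degrees.
- cone_plaque: Fixed on the shelf: a low terracotta bar, 30 (x) by 56 (y) by 16 mm high, with three slender cones (orange, white, orange), 64 mm high in all. Origin at the centre of its underside, on the shelf top; axes parallel to the shelf's. It stands 40 mm behind the shelf's middle and 100 mm left or right of it (this changes); the post is at the other end, 200 mm away.
- post: White square kiln post fixed on the shelf in the back row, at the other end from the cone plaque: 36 x 36 mm, 75 mm high, a small dark dot on top. Origin at the centre of its underside, on the shelf's top; axes parallel to the shelf's (-x to the striped front).
- prop: Loose cream-yellow round kiln prop, an upright cylinder 50 mm in diameter, 45 mm high, flat on top with a small greyish dot; origin at the centre of its underside, z up. About 180 g.
- tile: Loose pink square tile, 56 x 56 mm, 14 mm thick, lying flat; origin at the centre of its underside, x and y square to its edges, z up. About 90 g.
- pot: Loose open terracotta-coloured pot, upright: 46 mm high, foot 40 mm and widest 56 mm in diameter (at 30 mm height), mouth 54 mm, wall 4 mm; origin at the centre of its underside, z up. About 120 g.
- bust: Loose dark grey clay bust, upright: base 44 (x) by 54 (y) by 20 mm high, chest 36 (x) by 46 mm (y) from 20 to 62 mm height, round head 31 mm wide up to 95 mm. Origin at the centre of its underside, z up, the nose towards its -x. About 300 g. Which way it faces does not matter.
- vase: Loose dark blue closed vase, upright: foot 38 mm, belly 48 mm in diameter from 20 to 46 mm height, narrow neck 20 mm, lip 30 mm, 78 mm high; origin at the centre of its underside, z up. About 200 g.
- glaze_jar: Green jar with a teal lid and a paper label, about 52 mm in diameter and 65 mm high, standing loose among the things at the sides; origin at the centre of its underside. Not to be moved.
There are look-alikes about, which are no part of the job. There is more than one size of the vase; the job needs the larger.

How it is judged (in metres and radians):
At the end, for the whole second after the job is handed in: Prop 75-105 mm in front of the plaque and vase likewise of the post, within 15 mm sideways; tile on prop and pot on tile, centred to 10 mm; bust within 15 mm of the line post-plaque and 115 mm of each; all standing on their support, upright within 7 degrees, at rest; jar moved under 30 mm (x of prop in the frame of cone_plaque between -0.105 and -0.075 m and y of prop in the frame of cone_plaque between -0.015 and 0.015 m and z of prop in the frame of cone_plaque between -0.005 and 0.005 m and z of tile in the frame of prop between 0.04 and 0.05 m and horizontal distance between tile and prop below 0.01 m and z of pot in the frame of tile between 0.009 and 0.019 m and horizontal distance between pot and tile below 0.01 m and x of vase in the frame of post between -0.105 and -0.075 m and y of vase in the frame of post between -0.015 and 0.015 m and z of vase in the frame of post between -0.005 and 0.005 m and x of bust in the frame of post between -0.015 and 0.015 m and z of bust in the frame of post between -0.005 and 0.005 m and horizontal distance between bust and post below 0.115 m and horizontal distance between bust and cone_plaque below 0.115 m and angle between each of prop, tile, pot, bust, vase's own z axis and vertical below 0.12 rad and linear speed of each of prop, tile, pot, bust, vase below 0.02 m/s and angular speed of each of prop, tile, pot, bust, vase below 0.2 rad/s and distance of glaze_jar from where it was at the start of the episode below 0.03 m); the robot touches nothing.
It fails at once if the glaze jar is moved by more than 30 mm (distance of glaze_jar from where it was at the start of the episode above 0.03 m).
It also fails if it takes over 128 s, if anything falls off the work surface, if the arm or the gripper's body presses on something with over 40 N, if the wrist force passes 120 N, or if a joint passes its speed limit or range.

## Working session

There is one attempt and no reset: what is moved stays moved. The work goes in short steps, Python scripts to look and compute and a shell command to move; the robot and the scene stay as the last step left them, time stands still between calls to the robot, and variables do not carry over. Pictures are saved under pics/ and viewed, at most 14 in all, crops included, and the job is handed in when it is done.

```bash
ls; mkdir -p pics; python3 - <<'E'
from cell import env, eyes
import cv2, numpy as np, pickle
print(env.state(), env.pinch_z)
for n in ["scene","side","wrist"]:
    p=eyes.read_camera(n); cv2.imwrite(f"pics/{n}0.png",p["pixels"][:,:,::-1])
    print(n,p["fx"],p["fy"],p["cx"],p["cy"],p["distortion"],np.round(p["extrinsics"],3).tolist())
    for o in ["kiln_shelf","cone_plaque","post","prop","tile","pot","bust","vase","glaze_jar"]:
        print(o,[(np.round(d["centre"]).astype(int).tolist(),round(d["score"],2)) for d in eyes.spot_point(o,p)])
E
```

```text
pics
{'t': 0.0, 'joints': array([ 1.00040837e+00,  4.91525027e-01,  1.55950291e+00, -7.60554771e-07,
        1.09167284e+00, -1.05625275e-01]), 'qvel': array([ 2.26189861e-04,  7.71100037e-04, -5.92380953e-05,  5.28012401e-04,
       -1.36505542e-03,  5.89895529e-04]), 'tau': array([ 3.81251466e-04, -6.12652588e+01, -2.58182305e+01,  6.92050369e-02,
        4.82130842e-02, -1.42698177e-04]), 'eef_pos': array([279.98234615, 558.48463083, 214.06478756]), 'tcp_rot': array([-3.14049063e+00, -1.16158217e-04,  2.67683026e+00]), 'ft_force': array([ 0.7981985 , -0.52687467, -0.47092648]), 'moment': array([-0.01740784,  0.01225815,  0.00381421]), 'grip_force': 0.0, 'opening': 1.0003236783821436} -18.8
scene 530.1859050841291 530.1859050841291 320.1387884274667 238.16035384399214 [0.04570315 0.         0.         0.         0.        ] [[-0.571, 0.821, 0.003, 316.529], [0.644, 0.451, -0.618, -297.931], [-0.509, -0.351, -0.786, 1534.785], [0.0, 0.0, 0.0, 1.0]]
kiln_shelf [([275, 339], 0.95), ([174, 197], 0.56)]
cone_plaque [([297, 375], 0.62)]
post [([277, 290], 0.67)]
prop [([173, 197], 0.71),
[... 414 characters left out ...]
8], [0.0, 0.0, 0.0, 1.0]]
kiln_shelf [([236, 314], 0.69)]
cone_plaque [([204, 312], 0.78)]
post [([255, 362], 0.58)]
prop [([447, 330], 0.82)]
tile [([172, 254], 0.78)]
pot [([162, 294], 0.81)]
bust [([135, 272], 0.96)]
vase [([366, 391], 0.84), ([373, 348], 0.69)]
glaze_jar [([394, 280], 0.77)]
wrist 379.3063827927951 379.3063827927951 323.3533784597001 237.49107387876614 [-0.04865744  0.          0.          0.          0.        ] [[0.449, 0.893, 0.0, -625.038], [0.856, -0.431, 0.285, -31.46], [0.255, -0.128, -0.958, 391.924], [0.0, 0.0, 0.0, 1.0]]
kiln_shelf []
cone_plaque []
post []
prop [([401, 324], 0.49)]
tile [([404, 210], 0.75)]
pot []
bust [([404, 325], 0.57)]
vase []
glaze_jar []
```

View pics/scene0.png

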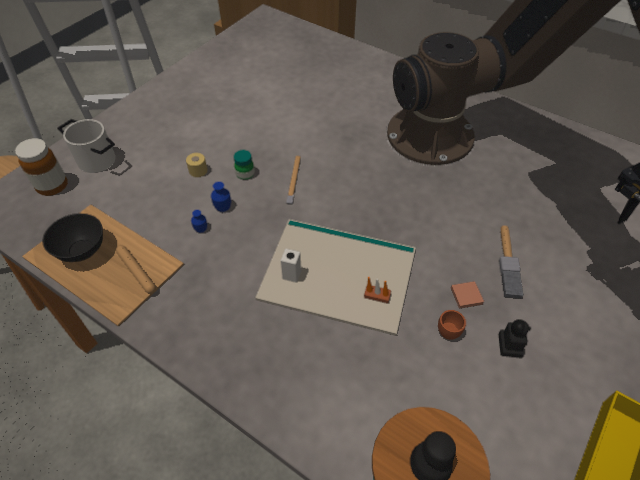

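View pics/side0.png

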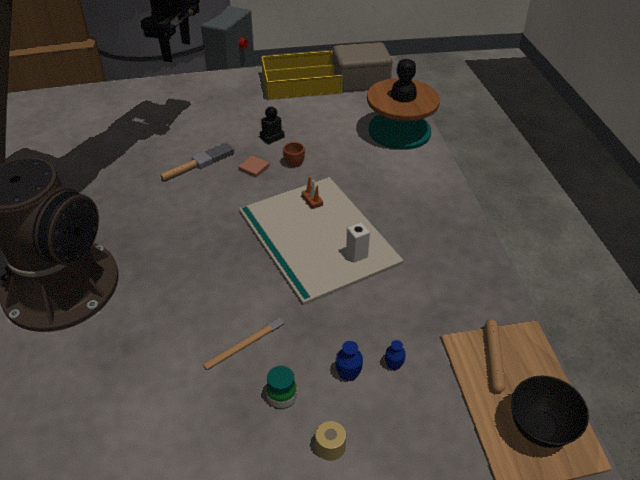

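The scene view shows the shelf with the stripe towards the robot, the plaque at (290,377) and the post at (265,290), as [row, col].

- **Vases:** scene (197,221) or (222,199). The first is visibly larger, in the side view too at (361,349), so it is the one.
- **Busts:** scene (340,515) has a square base on the table. The one on the turntable at (455,435) has a round base, so it is a look-alike.
- **Prop:** scene (165,197), the only one in view.

```bash
cat > h.py <<'E'
from cell import env, eyes
import cv2, numpy as np
from scipy.optimize import minimize
def disc(d,z): a=np.linspace(0,2*np.pi,24,endpoint=False); return np.c_[d/2*np.cos(a),d/2*np.sin(a),0*a+z]
def rect(x,y,z): return np.array([[s*x/2,t*y/2,z] for s in(-1,1) for t in(-1,1)])
V=np.vstack
head=V([disc(2*np.sqrt(max(15.5**2-(z-79.5)**2,1)),z) for z in np.linspace(64,95,7)])
M={"prop":[V([disc(50,0),disc(50,45)])],"tile":[V([rect(56,56,0),rect(56,56,14)])],
"pot":[V([disc(40,0),disc(56,30)]),V([disc(56,30),disc(54,46)])],
"bust":[V([rect(44,54,0),rect(44,54,20)]),V([rect(36,46,20),rect(36,46,62)]),head],
"vase":[V([disc(38,0),disc(48,20),disc(48,46)]),V([disc(48,46),disc(20,58)]),V([disc(20,56),disc(20,70)]),V([disc(30,72),disc(30,78)])],
"kiln_shelf":[V([rect(240,320,0),rect(240,320,12)])],
"post":[V([rect(36,36,0),rect(36,36,75)])],"glaze_jar":[V([disc(52,0),disc(52,65)])]}
def proj(p,P):
    E=np.array(p["extrinsics"]);K=np.array([[p["fx"],0,p["cx"]],[0,p["fy"],p["cy"]],[0,0,1]])
    return cv2.projectPoints(np.asarray(P,float).reshape(-1,1,3),cv2.Rodrigues(E[:3,:3])[0],E[:3,3],K,np.array(p["distortion"]))[0].reshape(-1,2)
def ray(p,rc,z):
    E=np.array(p["extrinsics"]);K=np.array([[p["fx"],0,p["cx"]],[0,p["fy"],p["cy"]],[0,0,1]])
    u=cv2.undistortPoints(np.array([[[rc[1],rc[0]]]],float),K,np.array(p["distortion"])).ravel()
    R=E[:3,:3];c=-R.T@E[:3,3];d=R.T@np.r_[u,1]; return c+d*(z-c[2])/d[2]
S=4
def sil(p,n,x,y,yaw,z):
    m=np.zeros((480*S,640*S),np.uint8);c,s=np.cos(yaw),np.sin(yaw)
    for part in M[n]:
        W=part@np.array([[c,s,0],[-s,c,0],[0,0,1]])+[x,y,z]
        q=proj(p,W)
        cv2.fillConvexPoly(m,cv2.convexHull(np.round((q+.5)*S).astype(np.int32)),1)
    return m
def locate(n,pics,z=0,seed=None,yaws=(0,),log=True):
    obs=[];g=[]
    for i,p in enumerate(pics):
        ds=[d for d in eyes.cut_out(n,p) if d["score"]>.3]
        if not ds: continue
        s=(seed or {}).get(i); d=min(ds,key=lambda d:np.hypot(*(np.array(d["centre"])-s))) if s else ds[0]
        mk=d["mask"].astype(np.uint8)
        if n=="kiln_shelf":
            h=cv2.convexHull(np.argwhere(mk)[:,::-1].astype(np.int32)); mk=cv2.fillConvexPoly(mk.copy(),h,1)
        obs.append((p,cv2.resize(mk,None,fx=S,fy=S,interpolation=cv2.INTER_NEAREST)))
        g.append(ray(p,d["centre"],z+max(v[:,2].max() for v in M[n])/2)[:2])
    def cost(v,o=obs):
        return np.mean([1-(a&b).sum()/(a|b).sum() for p,b in o for a in [sil(p,n,v[0],v[1],v[2] if len(v)>2 else 0,z)]])
    best=None;g0=np.mean(g,0)
    for yw in yaws:
        v0=list(g0)+([yw] if len(yaws)>1 else []);k=len(v0)
        sim=np.array([v0]*(k+1));
        for j in range(k): sim[j+1,j]+=(8,8,.15)[j]
        r=minimize(cost,v0,method="Nelder-Mead",options=dict(initial_simplex=sim,xatol=.1,fatol=1e-4,maxfev=150))
        if best is None or r.fun<best.fun: best=r
    if log: print(n,np.round(best.x,3),"1-IoU",round(best.fun,3),"guesses",np.round(g).tolist())
    return best.x
E
python3 - <<'E'
from h import *
P=[eyes.read_camera("scene"),eyes.read_camera("side")]
Y=np.arange(-.6,.7,.3)
locate("kiln_shelf",P,0,{0:(275,339),1:(236,314)},np.arange(-.3,.4,.3))
locate("prop",P,0,{0:(165,197),1:(440,330)})
locate("vase",P,0,{0:(197,221),1:(361,349)})
locate("pot",P,0); locate("glaze_jar",P,0)
locate("tile",P,0,None,np.arange(-.8,.8,.4))
locate("bust",P,0,{0:(340,515),1:(125,271)},np.arange(-1.6,1.6,.4))
locate("post",P,12,None,np.arange(-.3,.4,.3))
a=P[0]["pixels"][140:250,150:270];cv2.imwrite("pics/c1.png",cv2.resize(a,None,fx=5,fy=5,interpolation=2)[:,:,::-1])
a=P[0]["pixels"][210:370,420:540];cv2.imwrite("pics/c2.png",cv2.resize(a,None,fx=3.7,fy=3.7,interpolation=2)[:,:,::-1])
E
```

```text
kiln_shelf [5.55954e+02 5.15130e+01 3.25000e-01] 1-IoU 0.019 guesses [[565.0, 62.0], [547.0, 31.0]]
prop [ 491.516 -448.091] 1-IoU 0.062 guesses [[491.0, -446.0], [487.0, -451.0]]
vase [ 551.094 -308.273] 1-IoU 0.08 guesses [[564.0, -299.0], [547.0, -312.0]]
pot [542.737 326.839] 1-IoU 0.081 guesses [[540.0, 326.0], [540.0, 331.0]]
glaze_jar [ 426.116 -337.969] 1-IoU 0.074 guesses [[417.0, -343.0], [428.0, -334.0]]
tile [440.994 319.615   0.802] 1-IoU 0.157 guesses [[440.0, 318.0], [449.0, 303.0]]
bust [500.707 446.747  -1.17 ] 1-IoU 0.088 guesses [[509.0, 446.0], [495.0, 440.0]]
post [ 6.25496e+02 -3.08380e+01  3.99000e-01] 1-IoU 0.084 guesses [[627.0, -30.0], [631.0, -31.0]]
```

View pics/c1.png

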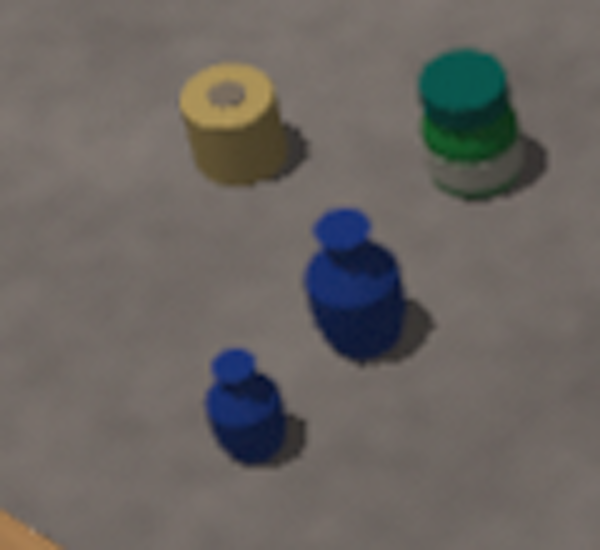

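View pics/c2.png

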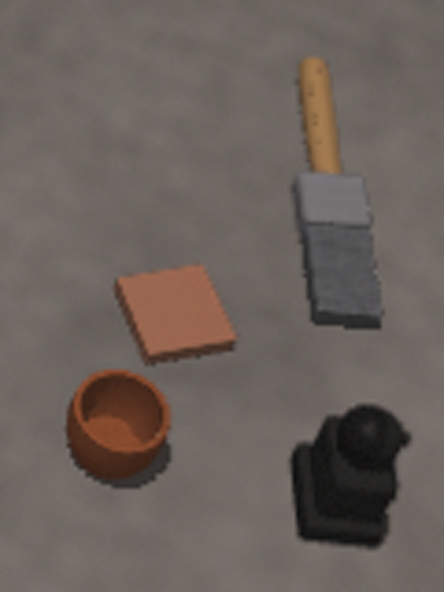

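The crop confirms it: the large vase is scene (197,221), the prop with its dot (165,197), the jar (165,245), the tile (295,467), the pot (324,451) and the bust with its nose to the right (340,515). The post fits the shelf pose to within 1 mm. I'll move above the bust first.

```bash
cat > go.py <<'E'
import sys,numpy as np
from cell import env
def tell(*a):
    s=env.state(); print("t %.2f pos %s yaw %.3f rp %s open %.3f grip %.1f F %s"%(s["t"],np.round(s["eef_pos"],1),s["tcp_rot"][2],np.round(s["tcp_rot"][:2],3),s["opening"],s["grip_force"],np.round(s["ft_force"],1)))
    # target x y z yaw -> turn units (half turn free), shifts in tool axes AFTER the turn
    x,y,z,w=a; p=s["eef_pos"]; w0=s["tcp_rot"][2]
    d=(w-w0+np.pi/2)%np.pi-np.pi/2; w=w0+d
    e=np.array([x,y,z])-p
    print("  turn %.2f  x %.3f y %.3f z %.3f"%(-np.degrees(d)/5,(e[0]*np.cos(w)+e[1]*np.sin(w))/60,(e[0]*np.sin(w)-e[1]*np.cos(w))/60,-e[2]/60), "j6->%.2f"%(np.arctan2(y,x)-w+np.pi/2))
if __name__=="__main__": tell(*map(float,sys.argv[1:5]))
E
python3 -m inch '[[[0,0,0],1,-1],[[0,0,0],1,-1],[[0,0,0],1,-1],[[0,0,0],1,-1],[[0,0,0],1,-1],[[0,0,0],1,-1],[[0,0,0],1,-1],[[0,0,0],1,-1],[[0,0,0],0,-1],[[0,0,0],0,-1]]'
python3 -m inch '[[[-0.35,0.3,0],0,-1],[[-0.35,0.3,0],0,-1],[[-0.35,0.3,0],0,-1],[[-0.35,0.3,0],0,-1],[[-0.35,0.3,0],0,-1],[[-0.35,0.3,0],0,-1],[[-0.35,0.3,0],0,-1],[[-0.35,0.3,0],0,-1],[[-0.35,0.26,0],0,-1],[[0,0,0],0,-1]]'
python3 - <<'E'
from h import *
from go import tell
P=[eyes.read_camera("scene"),eyes.read_camera("side"),eyes.read_camera("wrist")]
cv2.imwrite("pics/w1.png",P[2]["pixels"][:,:,::-1])
for k in range(3):
    try: locate("tile",P[k:k+1],0,None,np.arange(-.6,.9,.3))
    except Exception as e: print(k,e)
for k in range(3):
    try: locate("bust",P[k:k+1],0,{0:(340,515),1:(125,271)} if k==0 else {0:(125,271)} if k==1 else None,np.arange(-1.6,-.7,.3))
    except Exception as e: print(k,e)
for k in range(3):
    try: locate("pot",P[k:k+1],0)
    except Exception as e: print(k,e)
tell(501,447,40,1.97)
E
```

```text
t: 3.65
eef_pos: [280.1, 558.7, 214.7]
tcp_rot: [3.142, -0.0, 1.981]
ft_force: [0.1, -0.3, -1.0]
opening: 0.999
grip_force: 0.0
t: 4.9
eef_pos: [503.0, 447.5, 214.4]
tcp_rot: [-3.142, 0.0, 1.977]
ft_force: [-0.2, 0.9, 0.4]
opening: 1.004
grip_force: 0.0
tile [440.25  318.817   0.765] 1-IoU 0.106 guesses [[449.0, 316.0]]
tile [440.539 318.703  -0.754] 1-IoU 0.117 guesses [[442.0, 307.0]]
tile [439.971 321.289  -0.784] 1-IoU 0.405 guesses [[448.0, 333.0]]
bust [499.75  446.589  -1.178] 1-IoU 0.075 guesses [[506.0, 448.0]]
bust [501.694 447.789  -1.364] 1-IoU 0.091 guesses [[498.0, 434.0]]
bust [500.914 446.945  -1.088] 1-IoU 0.072 guesses [[503.0, 453.0]]
pot [543.573 326.535] 1-IoU 0.05 guesses [[538.0, 327.0]]
pot [542.572 324.657] 1-IoU 0.099 guesses [[537.0, 326.0]]
pot [541.851 330.95 ] 1-IoU 0.244 guesses [[542.0, 329.0]]
t 5.50 pos [501.4 448.7 214.7] yaw 1.979 rp [ 3.141 -0.   ] open 1.000 grip 0.0 F [ 0.1 -0.4  0. ]
  turn 0.10  x -0.023 y -0.018 z 2.912 j6->0.33
```

View pics/w1.png

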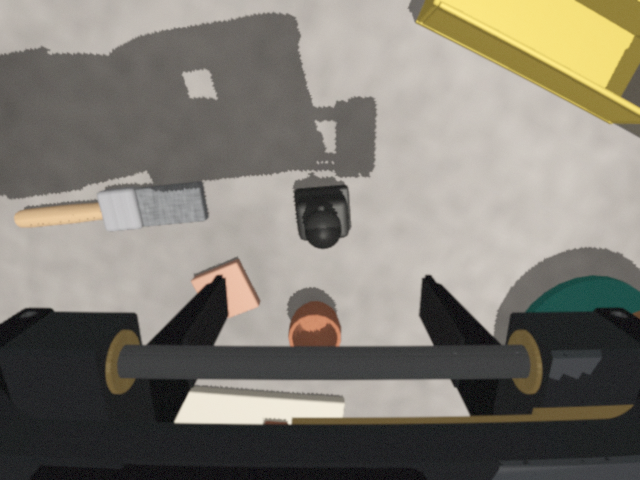

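The wrist view shows the bust squarely between the fingers at (210,322), with the tile at (285,228) and the pot at (325,315). I'll go down, grip and lift.

```bash

python3 -m inch '[[[-0.02,-0.02,0.5],0,-1],[[0,0,0.6],0,-1],[[0,0,0.6],0,-1],[[0,0,0.5],0,-1],[[0,0,0.4],0,-1],[[0,0,0.3],0,-1],[[0,0,0.21],0,-1],[[0,0,0],0,-1],[[0,0,0],0,0.5],[[0,0,0],0,1]]'
python3 -m inch '[[[0,0,0],0,1],[[0,0,0],0,1],[[0,0,0],0,1],[[0,0,0],0,1],[[0,0,0],0,1],[[0,0,-0.1],0,1],[[0,0,-0.3],0,1],[[0,0,-0.6],0,1],[[0,0,-0.6],0,1],[[0,0,-0.6],0,1]]'
python3 go.py 594 64.3 160 1.896
```

```text
t: 6.75
eef_pos: [501.4, 447.2, 28.9]
tcp_rot: [3.14, -0.0, 1.979]
ft_force: [-0.0, -0.1, -0.3]
opening: 0.849
grip_force: 0.0
t: 8.0
eef_pos: [500.9, 446.9, 162.5]
tcp_rot: [3.141, -0.0, 1.979]
ft_force: [0.2, -0.2, -1.2]
opening: 0.494
grip_force: 29.0
t 8.00 pos [500.9 446.9 162.5] yaw 1.979 rp [ 3.141 -0.   ] open 0.494 grip 29.0 F [ 0.2 -0.2 -1.2]
  turn 0.95  x -6.538 y -0.567 z 0.042 j6->-0.22
```

```bash

python3 -m inch '[[[0,0,0],0.95,1],[[-0.4,-0.06,0],0,1],[[-0.7,-0.06,0],0,1],[[-0.8,-0.07,0],0,1],[[-0.8,-0.07,0],0,1],[[-0.8,-0.07,0],0,1],[[-0.8,-0.06,0],0,1],[[-0.8,-0.06,0],0,1],[[-0.7,-0.06,0],0,1],[[-0.5,-0.06,0],0,1]]'
python3 -m inch '[[[-0.24,0,0],0,1],[[0,0,0],0,1],[[0,0,0.2],0,1],[[0,0,0.4],0,1],[[0,0,0.4],0,1],[[0,0,0.3],0,1],[[0,0,0.2],0,1],[[0,0,0],0,1],[[0,0,0],0,1],[[0,0,0],0,1]]'
python3 go.py 594 64.3 41.5 1.896
```

```text
t: 9.25
eef_pos: [589.1, 75.1, 160.5]
tcp_rot: [-3.141, 0.0, 1.895]
ft_force: [0.4, -1.1, -1.8]
opening: 0.498
grip_force: 29.0
t: 10.5
eef_pos: [594.2, 64.2, 70.8]
tcp_rot: [3.14, 0.0, 1.896]
ft_force: [0.6, 0.2, -2.9]
opening: 0.491
grip_force: 29.0
t 10.50 pos [594.2  64.2  70.8] yaw 1.896 rp [3.14 0.  ] open 0.491 grip 29.0 F [ 0.6  0.2 -2.9]
  turn -0.00  x 0.003 y -0.003 z 0.488 j6->-0.22
```

```bash

python3 -m inch '[[[0,0,0.2],0,1],[[0,0,0.15],0,1],[[0,0,0.08],0,1],[[0,0,0.05],0,1],[[0,0,0],0,1],[[0,0,0],0,0.4],[[0,0,0],0,-0.3],[[0,0,0],0,-1],[[0,0,0],0,-1],[[0,0,0],0,-1]]'
python3 -m inch '[[[0,0,-0.2],0,-1],[[0,0,-0.5],0,-1],[[0,0,-0.7],0,-1],[[0,0,-0.7],0,-1],[[0,0,-0.4],0,-1],[[0,0,0],0,-1],[[0,0,0],0,-1],[[0,0,0],0,-1],[[0,0,0],0,-1],[[0,0,0],0,-1]]'
python3 go.py 491.5 -448.1 190 1.2
python3 go.py 491.5 -448.1 190 1.896
```

```text
t: 11.75
eef_pos: [593.9, 64.2, 41.3]
tcp_rot: [3.141, 0.0, 1.896]
ft_force: [0.2, 0.3, -0.8]
opening: 0.859
grip_force: 0.0
t: 13.0
eef_pos: [593.8, 64.2, 190.8]
tcp_rot: [-3.141, -0.0, 1.896]
ft_force: [0.3, 0.2, 0.1]
opening: 0.999
grip_force: 0.0
t 13.00 pos [593.8  64.2 190.8] yaw 1.896 rp [-3.141 -0.   ] open 0.999 grip 0.0 F [0.3 0.2 0.1]
  turn 7.97  x -8.575 y 1.505 z 0.013 j6->-0.37
t 13.00 pos [593.8  64.2 190.8] yaw 1.896 rp [-3.141 -0.   ] open 0.999 grip 0.0 F [0.3 0.2 0.1]
  turn -0.00  x -7.545 y -4.343 z 0.013 j6->-1.06
```

```bash

python3 -m inch '[[[-0.4,-0.23,0],0,-1],[[-0.7,-0.4,0],0,-1],[[-0.75,-0.43,0],0,-1],[[-0.75,-0.43,0],0,-1],[[-0.75,-0.43,0],0,-1],[[-0.75,-0.43,0],0,-1],[[-0.75,-0.43,0],0,-1],[[-0.75,-0.43,0],0,-1],[[-0.75,-0.43,0],0,-1],[[-0.75,-0.43,0],0,-1]]'
python3 -m inch '[[[-0.445,-0.27,0],0,-1],[[0,0,0.4],0,-1],[[0,0,0.5],0,-1],[[0,0,0.4],0,-1],[[0,0,0.3],0,-1],[[0,0,0],0,-1],[[0,0,0],0,-1],[[0,0,0],0,-1],[[0,0,0],0,-1],[[0,0,0],0,-1]]'
python3 - <<'E'
from h import *
from go import tell
P=[eyes.read_camera("scene"),eyes.read_camera("side"),eyes.read_camera("wrist")]
locate("prop",P[2:],0)
locate("prop",P[1:2],0,{0:(440,330)})
locate("bust",P[:1],12,{0:(260,330)},np.arange(.3,2,.4))
locate("bust",P[1:2],12,{0:(220,330)},np.arange(.3,2,.4))
tell(491.5,-448.1,6,1.896)
E
```

```text
t: 14.25
eef_pos: [497.9, -419.2, 191.1]
tcp_rot: [3.142, -0.0, 1.896]
ft_force: [0.4, 0.7, 0.6]
opening: 1.002
grip_force: 0.0
t: 15.5
eef_pos: [491.7, -448.0, 95.5]
tcp_rot: [3.141, 0.0, 1.896]
ft_force: [-0.3, 0.5, -0.6]
opening: 1.002
grip_force: 0.0
prop [ 491.663 -445.529] 1-IoU 0.031 guesses [[492.0, -448.0]]
prop [ 491.655 -446.71 ] 1-IoU 0.061 guesses [[489.0, -449.0]]
bust [593.349  64.287   1.998] 1-IoU 0.059 guesses [[605.0, 70.0]]
bust [ 6.12994e+02  1.28229e+02 -2.01000e-01] 1-IoU 0.714 guesses [[608.0, 101.0]]
t 15.85 pos [ 491.6 -448.    95.2] yaw 1.896 rp [ 3.141 -0.   ] open 1.003 grip 0.0 F [0.1 0.2 0.3]
  turn -0.00  x -0.001 y -0.003 z 1.487 j6->-1.06
```

```bash

python3 -m inch '[[[0.02,0,0.3],0,-1],[[0,0,0.5],0,-1],[[0,0,0.4],0,-1],[[0,0,0.2],0,-1],[[0,0,0.1],0,-1],[[0,0,0],0,0],[[0,0,0],0,1],[[0,0,0],0,1],[[0,0,0],0,1],[[0,0,0],0,1]]'
python3 -m inch '[[[0,0,0],0,1],[[0,0,-0.1],0,1],[[0,0,-0.4],0,1],[[0,0,-0.6],0,1],[[0,0,-0.6],0,1],[[0,0,-0.4],0,1],[[0,0,0],0,1],[[0,0,0],0,1],[[0,0,0],0,1],[[0,0,0],0,1]]'
python3 go.py 476.7 130.4 130 1.896
```

```text
t: 17.1
eef_pos: [491.3, -446.9, 5.4]
tcp_rot: [3.141, 0.0, 1.896]
ft_force: [0.5, -0.6, 1.2]
opening: 0.53
grip_force: 0.2
t: 18.35
eef_pos: [491.1, -446.7, 130.2]
tcp_rot: [-3.141, -0.001, 1.896]
ft_force: [0.2, -0.1, -1.2]
opening: 0.521
grip_force: 30.0
t 18.35 pos [ 491.1 -446.7  130.2] yaw 1.896 rp [-3.141e+00 -1.000e-03] open 0.521 grip 30.0 F [ 0.2 -0.1 -1.2]
  turn -0.00  x 9.190 y 2.846 z 0.004 j6->-0.06
```

```bash

python3 -m inch '[[[0.4,0.12,0],0,1],[[0.8,0.25,0],0,1],[[0.8,0.25,0],0,1],[[0.8,0.25,0],0,1],[[0.8,0.25,0],0,1],[[0.8,0.25,0],0,1],[[0.8,0.25,0],0,1],[[0.8,0.25,0],0,1],[[0.8,0.25,0],0,1],[[0.8,0.25,0],0,1]]'
python3 -m inch '[[[0.8,0.25,0],0,1],[[0.5,0.15,0],0,1],[[0.29,0.08,0],0,1],[[0,0,0.2],0,1],[[0,0,0.4],0,1],[[0,0,0.4],0,1],[[0,0,0.3],0,1],[[0,0,0.1],0,1],[[0,0,0],0,1],[[0,0,0],0,1]]'
python3 go.py 476.7 130.4 18 1.896
```

```text
t: 19.6
eef_pos: [480.3, 32.3, 131.1]
tcp_rot: [3.141, -0.0, 1.896]
ft_force: [0.1, -0.0, -2.4]
opening: 0.521
grip_force: 30.0
t: 20.85
eef_pos: [477.6, 130.1, 47.7]
tcp_rot: [3.141, 0.0, 1.895]
ft_force: [0.2, -0.1, -1.4]
opening: 0.523
grip_force: 30.0
t 20.85 pos [477.6 130.1  47.7] yaw 1.895 rp [3.141 0.   ] open 0.523 grip 30.0 F [ 0.2 -0.1 -1.4]
  turn -0.01  x 0.010 y -0.012 z 0.496 j6->-0.06
```

```bash

python3 -m inch '[[[0.01,-0.01,0.2],0,1],[[0,0,0.15],0,1],[[0,0,0.1],0,1],[[0,0,0.045],0,1],[[0,0,0],0,1],[[0,0,0],0,0.4],[[0,0,0],0,-0.2],[[0,0,0],0,-0.5],[[0,0,0],0,-0.5],[[0,0,0],0,-0.5]]'
python3 -m inch '[[[0,0,-0.2],0,-0.5],[[0,0,-0.5],0,-0.5],[[0,0,-0.7],0,-0.5],[[0,0,-0.5],0,-0.5],[[0,0,-0.3],0,-0.6],[[0,0,0],-1,-0.6],[[0,0,0],-1,-0.6],[[0,0,0],-1,-0.6],[[0,0,0],-1,-0.6],[[0,0,0],-1,-0.6]]'
python3 go.py 440.5 319 150 2.34
```

```text
t: 22.1
eef_pos: [476.5, 130.7, 17.6]
tcp_rot: [3.141, -0.0, 1.896]
ft_force: [0.1, -0.2, 0.4]
opening: 0.748
grip_force: 0.0
t: 23.35
eef_pos: [476.4, 130.7, 150.4]
tcp_rot: [3.141, 0.0, 2.335]
ft_force: [0.2, -0.5, -0.5]
opening: 0.802
grip_force: 0.0
t 23.35 pos [476.4 130.7 150.4] yaw 2.335 rp [3.141 0.   ] open 0.802 grip 0.0 F [ 0.2 -0.5 -0.5]
  turn -0.06  x 2.671 y 1.753 z 0.006 j6->-0.14
```

```bash

python3 -m inch '[[[0.4,0.25,0],0,-0.6],[[0.6,0.4,0],0,-0.6],[[0.7,0.45,0],0,-0.6],[[0.6,0.4,0],0,-0.6],[[0.37,0.25,0],0,-0.6],[[0,0,0.5],0,-0.6],[[0,0,0],0,-0.6],[[0,0,0],0,-0.6],[[0,0,0],0,-0.6],[[0,0,0],0,-0.6]]'
python3 - <<'E'
from h import *
from go import tell
P=[eyes.read_camera("scene"),eyes.read_camera("side"),eyes.read_camera("wrist")]
cv2.imwrite("pics/w2.png",P[2]["pixels"][:,:,::-1])
locate("tile",P[2:],0,None,np.arange(.4,1.2,.2))
locate("prop",P[:1],12); locate("prop",P[1:2],12)
tell(440.5,319,2,2.34)
E
```

```text
t: 24.6
eef_pos: [442.3, 319.0, 120.3]
tcp_rot: [3.141, 0.0, 2.332]
ft_force: [0.4, 1.0, 0.8]
opening: 0.796
grip_force: 0.0
tile [440.613 321.38    0.804] 1-IoU 0.051 guesses [[440.0, 323.0]]
prop [477.107 131.629] 1-IoU 0.059 guesses [[482.0, 136.0]]
prop [475.909 130.052] 1-IoU 0.054 guesses [[473.0, 126.0]]
t 24.90 pos [442.  319.1 119.6] yaw 2.332 rp [ 3.141 -0.   ] open 0.801 grip 0.0 F [0.2 0.3 0. ]
  turn -0.09  x 0.017 y -0.019 z 1.961 j6->-0.14
```

View pics/w2.png

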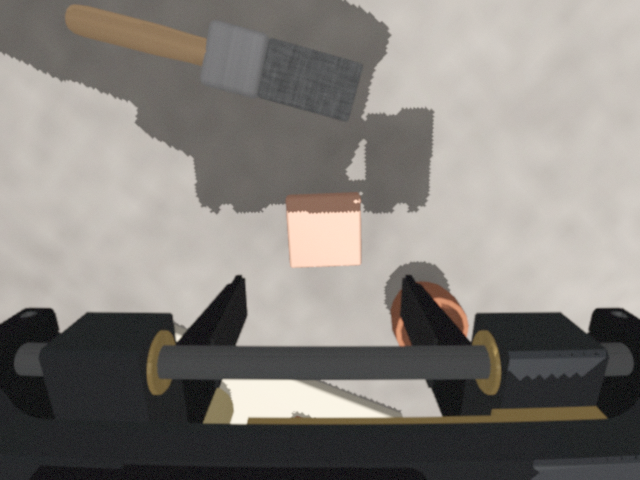

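The wrist view shows the tile at (232,325), square to the fingers and clear of the pot at (315,430). I'll grip it.

```bash

python3 -m inch '[[[0.03,0,0.3],-0.3,-0.6],[[0,0,0.5],0,-0.6],[[0,0,0.5],0,-0.6],[[0,0,0.35],0,-0.6],[[0,0,0.19],0,-0.6],[[0,0,0.1],0,-0.6],[[0,0,0],0,-0.6],[[0,0,0],0,1],[[0,0,0],0,1],[[0,0,0],0,1]]'
python3 -m inch '[[[0,0,0],0,1],[[0,0,0],0,1],[[0,0,-0.1],0,1],[[0,0,-0.4],0,1],[[0,0,-0.6],0,1],[[0,0,-0.6],0,1],[[0,0,-0.4],0,1],[[0,0,0],0,1],[[0,0,0],0,1],[[0,0,0],0,1]]'
python3 go.py 476.5 130.8 129 2.36
```

```text
t: 26.15
eef_pos: [440.9, 320.5, 3.6]
tcp_rot: [3.141, 0.0, 2.358]
ft_force: [-0.5, 0.3, 3.9]
opening: 0.587
grip_force: 30.0
t: 27.4
eef_pos: [440.3, 320.1, 128.0]
tcp_rot: [-3.14, -0.001, 2.358]
ft_force: [0.2, -0.5, -1.3]
opening: 0.587
grip_force: 30.0
t 27.40 pos [440.3 320.1 128. ] yaw 2.358 rp [-3.14e+00 -1.00e-03] open 0.587 grip 30.0 F [ 0.2 -0.5 -1.3]
  turn -0.02  x -2.651 y -1.815 z -0.016 j6->-0.52
```

```bash

python3 -m inch '[[[-0.35,-0.25,0],0,1],[[-0.6,-0.4,0],0,1],[[-0.7,-0.5,0],0,1],[[-0.6,-0.4,0],0,1],[[-0.4,-0.265,0],0,1],[[0,0,0.3],0,1],[[0,0,0.3],0,1],[[0,0,0.1],0,1],[[0,0,0],0,1],[[0,0,0],0,1]]'
python3 go.py 476.5 130.8 61 2.36
```

```text
t: 28.65
eef_pos: [476.8, 131.2, 87.5]
tcp_rot: [3.141, 0.0, 2.359]
ft_force: [0.4, 1.1, -1.0]
opening: 0.586
grip_force: 30.0
t 28.65 pos [476.8 131.2  87.5] yaw 2.359 rp [3.141 0.   ] open 0.586 grip 30.0 F [ 0.4  1.1 -1. ]
  turn -0.02  x -0.001 y -0.008 z 0.442 j6->-0.52
```

```bash
python3 - <<'E'
from h import *
from go import tell
P=[eyes.read_camera("scene"),eyes.read_camera("side"),eyes.read_camera("wrist")]
tell(476.5,130.8,61,2.36)
cv2.imwrite("pics/s2.png",cv2.resize(P[1]["pixels"][130:280,230:400],None,fx=4,fy=4)[:,:,::-1])
for p in P:
    try: locate("prop",[p],12)
    except Exception as e: print(e)
E
```

```text
t 28.80 pos [476.7 131.2  87.6] yaw 2.358 rp [3.141 0.   ] open 0.586 grip 30.0 F [ 0.2  0.3 -1.2]
  turn -0.02  x -0.001 y -0.007 z 0.443 j6->-0.52
prop [485.734 136.615] 1-IoU 0.464 guesses [[490.0, 138.0]]
prop [475.738 128.773] 1-IoU 0.212 guesses [[471.0, 123.0]]
prop [474.722 133.389] 1-IoU 0.796 guesses [[463.0, 143.0]]
```

```bash

python3 -m inch '[[[0,0,0.2],0,1],[[0,0,0.14],0,1],[[0,0,0.07],0,1],[[0,0,0.03],0,1],[[0,0,0],0,1],[[0,0,0],0,0.2],[[0,0,0],0,-0.2],[[0,0,0],0,-0.4],[[0,0,0],0,-0.5],[[0,0,0],0,-0.5]]'
python3 -m inch '[[[0,0,-0.1],0,-0.5],[[0,0,-0.4],0,-0.5],[[0,0,-0.6],0,-0.6],[[0,0,-0.3],0,-0.7],[[0,0,0],0,-0.7],[[0,0,0],0,-0.7],[[0,0,0],0,-0.7],[[0,0,0],0,-0.7],[[0,0,0],0,-0.7],[[0,0,0],0,-0.7]]'
python3 go.py 542.9 326.6 145 2.36
```

```text
t: 30.2
eef_pos: [476.6, 131.1, 60.8]
tcp_rot: [3.141, 0.0, 2.358]
ft_force: [-0.8, 0.5, 0.7]
opening: 0.745
grip_force: 0.0
t: 31.45
eef_pos: [476.5, 131.1, 144.6]
tcp_rot: [-3.141, -0.0, 2.358]
ft_force: [0.4, -0.6, 0.1]
opening: 0.853
grip_force: 0.0
t 31.45 pos [476.5 131.1 144.6] yaw 2.358 rp [-3.141 -0.   ] open 0.853 grip 0.0 F [ 0.4 -0.6  0.1]
  turn -0.02  x 1.511 y 3.092 z -0.007 j6->-0.25
```

```bash

python3 -m inch '[[[0.2,0.4,0],0,-0.7],[[0.3,0.6,0],0,-0.7],[[0.35,0.75,0],0,-0.7],[[0.3,0.65,0],0,-0.7],[[0.25,0.5,0],0,-0.7],[[0.11,0.19,0],0,-0.7],[[0,0,0.5],0,-0.7],[[0,0,0],0,-0.7],[[0,0,0],0,-0.7],[[0,0,0],0,-0.7]]'
python3 - <<'E'
from h import *
from go import tell
P=[eyes.read_camera("scene"),eyes.read_camera("side"),eyes.read_camera("wrist")]
locate("pot",P[2:],0)
locate("tile",P[:1],57,{0:(285,350)},np.arange(.4,1.2,.3)); locate("tile",P[1:2],57,None,np.arange(.4,1.2,.3)); locate("tile",P[:2],57,None,np.arange(.4,1.2,.3))
locate("prop",P[:2],12)
cv2.imwrite("pics/s3.png",np.hstack([cv2.resize(P[1]["pixels"][160:300,230:400],(400,330)),cv2.resize(P[0]["pixels"][200:340,250:420],(400,330))])[:,:,::-1])
tell(542.9,326.6,11,2.36)
E
```

```text
t: 32.7
eef_pos: [543.6, 326.1, 115.9]
tcp_rot: [3.14, 0.001, 2.358]
ft_force: [-1.0, 0.0, 0.3]
opening: 0.851
grip_force: 0.0
pot [542.878 328.706] 1-IoU 0.028 guesses [[546.0, 327.0]]
tile [476.006 131.813   0.76 ] 1-IoU 0.087 guesses [[487.0, 131.0]]
tile [475.853 130.992   0.81 ] 1-IoU 0.081 guesses [[472.0, 120.0]]
tile [475.894 131.329   0.775] 1-IoU 0.086 guesses [[487.0, 131.0], [472.0, 120.0]]
prop [498.444 140.957] 1-IoU 0.67 guesses [[497.0, 142.0]]
t 33.20 pos [543.2 326.4 114.8] yaw 2.358 rp [ 3.141 -0.   ] open 0.852 grip 0.0 F [-0.1  0.1 -0.1]
  turn -0.02  x 0.006 y -0.001 z 1.729 j6->-0.25
```

View pics/s3.png

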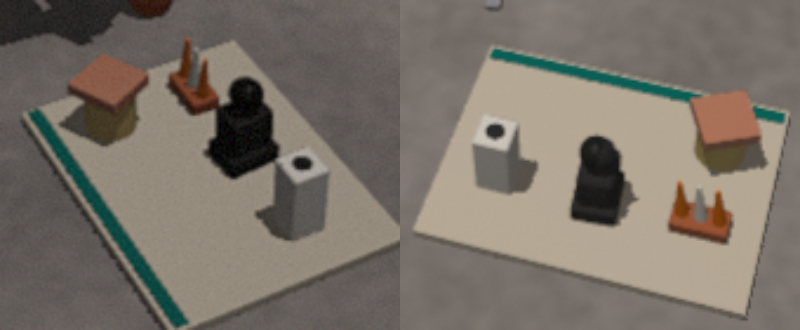

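The tile sits centred on the prop, with the plaque behind it, the bust in the middle and the post at the other end. Next, the pot.

```bash

python3 -m inch '[[[0.01,0,0.3],0,-0.7],[[0,0,0.5],0,-0.7],[[0,0,0.5],0,-0.7],[[0,0,0.3],0,-0.7],[[0,0,0.13],0,-0.7],[[0,0,0],0,-0.7],[[0,0,0],0,1],[[0,0,0],0,1],[[0,0,0],0,1],[[0,0,0],0,1]]'
python3 -m inch '[[[0,0,0],0,1],[[0,0,-0.1],0,1],[[0,0,-0.4],0,1],[[0,0,-0.6],0,1],[[0,0,-0.6],0,1],[[0,0,-0.5],0,1],[[0,0,0],0,1],[[0,0,0],0,1],[[0,0,0],0,1],[[0,0,0],0,1]]'
python3 go.py 476.2 131.1 143 2.358
```

```text
t: 34.45
eef_pos: [543.1, 326.9, 11.5]
tcp_rot: [3.141, 0.0, 2.358]
ft_force: [0.3, -0.3, 4.9]
opening: 0.587
grip_force: 30.0
t: 35.7
eef_pos: [542.5, 326.6, 142.0]
tcp_rot: [-3.14, -0.001, 2.358]
ft_force: [0.6, -0.1, -1.0]
opening: 0.583
grip_force: 30.0
t 35.70 pos [542.5 326.6 142. ] yaw 2.358 rp [-3.14e+00 -1.00e-03] open 0.583 grip 30.0 F [ 0.6 -0.1 -1. ]
  turn 0.00  x -1.517 y -3.089 z -0.017 j6->-0.52
```

```bash

python3 -m inch '[[[-0.2,-0.4,0],0,1],[[-0.3,-0.6,0],0,1],[[-0.35,-0.75,0],0,1],[[-0.3,-0.65,0],0,1],[[-0.25,-0.5,0],0,1],[[-0.12,-0.19,0],0,1],[[0,0,0.3],0,1],[[0,0,0.2],0,1],[[0,0,0],0,1],[[0,0,0],0,1]]'
python3 - <<'E'
from h import *
from go import tell
P=[eyes.read_camera("scene"),eyes.read_camera("side")]
tell(476.2,131.1,82.7,2.358)
z=env.state()["eef_pos"][2]-11.4
for p in P: locate("pot",[p],z)
cv2.imwrite("pics/s4.png",np.hstack([cv2.resize(P[1]["pixels"][130:270,230:400],(400,330)),cv2.resize(P[0]["pixels"][170:310,280,None] if 0 else P[0]["pixels"][190:330,300:470],(400,330))])[:,:,::-1])
E
```

```text
t: 36.95
eef_pos: [476.8, 131.4, 113.1]
tcp_rot: [3.141, 0.0, 2.359]
ft_force: [-0.2, -0.7, -0.8]
opening: 0.587
grip_force: 30.0
t 37.05 pos [476.8 131.3 113.3] yaw 2.359 rp [3.141 0.   ] open 0.583 grip 30.0 F [ 0.  -0.2 -1.3]
  turn 0.01  x 0.005 y -0.009 z 0.510 j6->-0.52
pot [483.886 118.599] 1-IoU 0.813 guesses [[500.0, 123.0]]
pot [479.715 130.453] 1-IoU 0.445 guesses [[478.0, 123.0]]
```

View pics/s4.png

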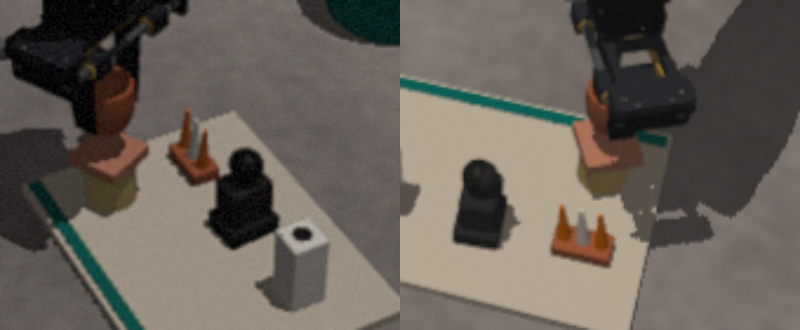

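The pot hangs upright above the tile. I'll lower it and release.

```bash

python3 -m inch '[[[0,-0.01,0.2],0,1],[[0,0,0.15],0,1],[[0,0,0.1],0,1],[[0,0,0.04],0,1],[[0,0,0.015],0,1],[[0,0,0],0,0.2],[[0,0,0],0,-0.2],[[0,0,0],0,-0.5],[[0,0,0],0,-0.6],[[0,0,0],0,-0.6]]'
python3 -m inch '[[[0,0,-0.1],0,-0.6],[[0,0,-0.4],0,-0.6],[[0,0,-0.6],0,-0.6],[[0,0,-0.6],0,-0.7],[[0,0,0],1,-0.7],[[0,0,0],1,-0.7],[[0,0,0],1,-0.7],[[0,0,0],1,-0.7],[[0,0,0],1,-0.7],[[0,0,0],0.29,-0.7]]'
python3 go.py 551 -308 185 1.896
```

```text
t: 38.4
eef_pos: [476.2, 130.6, 82.7]
tcp_rot: [3.141, 0.0, 2.358]
ft_force: [0.5, 0.7, 0.3]
opening: 0.788
grip_force: 0.0
t: 39.65
eef_pos: [476.1, 130.6, 185.0]
tcp_rot: [3.141, 0.0, 1.896]
ft_force: [0.4, -0.0, 0.3]
opening: 0.849
grip_force: 0.0
t 39.65 pos [476.1 130.6 185. ] yaw 1.896 rp [3.141 0.   ] open 0.849 grip 0.0 F [ 0.4 -0.   0.3]
  turn -0.00  x -7.326 y -1.153 z -0.000 j6->-0.83
```

```bash

python3 -m inch '[[[-0.4,-0.06,0],0,-0.6],[[-0.7,-0.11,0],0,-0.6],[[-0.8,-0.13,0],0,-0.6],[[-0.8,-0.13,0],0,-0.6],[[-0.8,-0.13,0],0,-0.6],[[-0.8,-0.13,0],0,-0.6],[[-0.8,-0.13,0],0,-0.6],[[-0.8,-0.12,0],0,-0.6],[[-0.8,-0.12,0],0,-0.6],[[-0.6,-0.09,0],0,-0.6]]'
python3 - <<'E'
from h import *
from go import tell
P=[eyes.read_camera("scene"),eyes.read_camera("side"),eyes.read_camera("wrist")]
cv2.imwrite("pics/w3.png",P[2]["pixels"][:,:,::-1])
print(ray(P[0],(222,199),28),ray(P[1],(355,395),28))
for k,p in enumerate(P): locate("vase",[p],0,({0:(197,221)},{0:(361,349)},None)[k])
for k,p in enumerate(P[:2]): locate("pot",[p],71)
tell(551,-308,100,1.896)
E
```

```text
t: 40.9
eef_pos: [551.0, -308.4, 184.7]
tcp_rot: [3.142, -0.0, 1.897]
ft_force: [0.6, 0.8, 0.4]
opening: 0.8
grip_force: 0.0
[ 638.65706873 -300.48529816   28.        ] [ 637.28853553 -305.85890822   28.        ]
vase [ 552.809 -306.422] 1-IoU 0.079 guesses [[560.0, -304.0]]
vase [ 550.247 -308.309] 1-IoU 0.072 guesses [[548.0, -310.0]]
vase [ 550.72  -306.429] 1-IoU 0.044 guesses [[550.0, -306.0]]
pot [475.232 131.261] 1-IoU 0.087 guesses [[472.0, 127.0]]
pot [473.849 127.688] 1-IoU 0.336 guesses [[461.0, 123.0]]
t 41.30 pos [ 551.  -305.4  184.9] yaw 1.898 rp [ 3.141 -0.   ] open 0.805 grip 0.0 F [ 0.2 -0.3 -0.8]
  turn 0.02  x -0.042 y -0.014 z 1.415 j6->-0.83
```

View pics/w3.png

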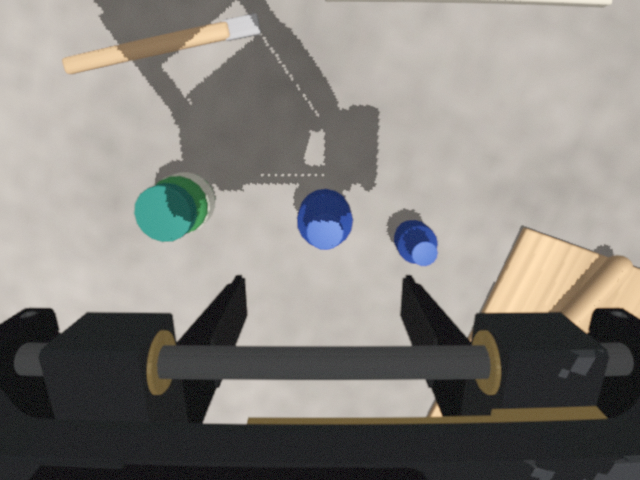

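The wrist view shows the large vase at (222,325) between the fingers. The small vase at (243,417) and the jar at (208,170) are clear. I'll grip the large one.

```bash

python3 -m inch '[[[-0.02,0,0.3],0,-0.55],[[0,0,0.6],0,-0.55],[[0,0,0.6],0,-0.55],[[0,0,0.5],0,-0.55],[[0,0,0.4],0,-0.55],[[0,0,0.3],0,-0.55],[[0,0,0.15],0,-0.55],[[0,0,0],0,-0.55],[[0,0,0],0,1],[[0,0,0],0,1]]'
python3 -m inch '[[[0,0,0],0,1],[[0,0,0],0,1],[[0,0,0],0,1],[[0,0,-0.1],0,1],[[0,0,-0.4],0,1],[[0,0,-0.6],0,1],[[0,0,-0.6],0,1],[[0,0,-0.5],0,1],[[0,0,0],0,1],[[0,0,0],0,1]]'
python3 go.py 540.3 -59.4 145 1.896
```

```text
t: 42.55
eef_pos: [551.7, -307.8, 14.4]
tcp_rot: [3.141, 0.001, 1.897]
ft_force: [0.3, -0.2, -0.2]
opening: 0.622
grip_force: 0.0
t: 43.8
eef_pos: [550.8, -307.2, 144.4]
tcp_rot: [-3.141, -0.001, 1.897]
ft_force: [0.5, -0.4, -2.2]
opening: 0.501
grip_force: 30.0
t 43.80 pos [ 550.8 -307.2  144.4] yaw 1.897 rp [-3.141e+00 -1.000e-03] open 0.501 grip 30.0 F [ 0.5 -0.4 -2.2]
  turn 0.01  x 3.970 y 1.153 z -0.010 j6->-0.43
```

```bash

python3 -m inch '[[[0.4,0.12,0],0,1],[[0.7,0.2,0],0,1],[[0.8,0.23,0],0,1],[[0.8,0.23,0],0,1],[[0.7,0.2,0],0,1],[[0.4,0.12,0],0,1],[[0.17,0.05,0.3],0,1],[[0,0,0.5],0,1],[[0,0,0.4],0,1],[[0,0,0.2],0,1]]'
python3 -m inch '[[[0,0,0],0,1],[[0,0,0],0,1],[[0,0,0.2],0,1],[[0,0,0.15],0,1],[[0,0,0],0,1],[[0,0,0],0,1],[[0,0,0],0,1],[[0,0,0],0,1],[[0,0,0],0,1],[[0,0,0],0,1]]'
python3 go.py 540.3 -59.4 26.8 1.896
```

```text
t: 45.05
eef_pos: [539.2, -58.8, 59.8]
tcp_rot: [-3.139, -0.002, 1.897]
ft_force: [0.3, 0.7, -2.0]
opening: 0.5
grip_force: 30.0
t: 46.3
eef_pos: [540.5, -59.8, 40.7]
tcp_rot: [3.141, 0.0, 1.897]
ft_force: [0.8, -0.2, -2.2]
opening: 0.497
grip_force: 30.0
t 46.30 pos [540.5 -59.8  40.7] yaw 1.897 rp [3.141 0.   ] open 0.497 grip 30.0 F [ 0.8 -0.2 -2.2]
  turn 0.01  x 0.008 y -0.001 z 0.232 j6->-0.43
```

```bash

python3 -m inch '[[[0,0,0.12],0,1],[[0,0,0.08],0,1],[[0,0,0.035],0,1],[[0,0,0],0,1],[[0,0,0],0,0.4],[[0,0,0],0,-0.1],[[0,0,0],0,-0.45],[[0,0,0],0,-0.45],[[0,0,0],0,-0.45],[[0,0,0],0,-0.45]]'
python3 -m inch '[[[0,0,-0.2],0,-0.45],[[0,0,-0.5],0,-0.45],[[0,0,-0.7],0,-0.45],[[0,0,-0.7],0,-0.45],[[0,0,-0.7],0,-0.45],[[-0.6,0,-0.4],0,-0.45],[[-0.7,0,0],0,-0.45],[[-0.7,0,0],0,-0.45],[[-0.7,0,0],0,-0.45],[[-0.5,0,0],0,-0.45]]'
python3 - <<'E'
from h import *
from go import tell
P=[eyes.read_camera("scene"),eyes.read_camera("side")]
tell(540,-59,0,1.896)
for p in P:
    c=[proj(p,[q])[0][::-1].tolist() for q in ([540,-59,50],[594,64,60])]
    locate("vase",[p],12,{0:c[0]})
    locate("bust",[p],12,{0:c[1]},np.arange(.3,2,.4)); locate("pot",[p],71); locate("glaze_jar",[p],0)
cv2.imwrite("pics/s5.png",np.hstack([cv2.resize(P[1]["pixels"][150:310,230:424],(400,330)),cv2.resize(P[0]["pixels"][190:350,250:444],(400,330))])[:,:,::-1])
E
```

```text
t: 47.55
eef_pos: [540.5, -59.8, 26.5]
tcp_rot: [3.142, -0.0, 1.897]
ft_force: [-0.0, -0.4, 1.3]
opening: 0.723
grip_force: 0.0
t: 48.8
eef_pos: [602.0, -243.3, 219.3]
tcp_rot: [3.141, 0.0, 1.896]
ft_force: [-0.4, 1.2, 0.1]
opening: 0.725
grip_force: 0.0
t 48.90 pos [ 602.1 -244.1  218.8] yaw 1.894 rp [3.141e+00 1.000e-03] open 0.726 grip 0.0 F [-0.4  0.4  0.4]
  turn -0.02  x 3.255 y 0.004 z 3.647 j6->-0.43
vase [539.634 -59.637] 1-IoU 0.095 guesses [[549.0, -56.0]]
bust [592.986  63.845   2.019] 1-IoU 0.076 guesses [[599.0, 71.0]]
pot [476.028 130.786] 1-IoU 0.057 guesses [[479.0, 128.0]]
glaze_jar [ 425.276 -338.063] 1-IoU 0.132 guesses [[418.0, -344.0]]
vase [539.745 -59.366] 1-IoU 0.056 guesses [[537.0, -64.0]]
bust [ 6.06437e+02  1.34949e+02 -2.22000e-01] 1-IoU 0.703 guesses [[595.0, 102.0]]
pot [476.361 130.758] 1-IoU 0.069 guesses [[474.0, 136.0]]
glaze_jar [ 426.15 -340.78] 1-IoU 0.089 guesses [[427.0, -339.0]]
```

View pics/s5.png

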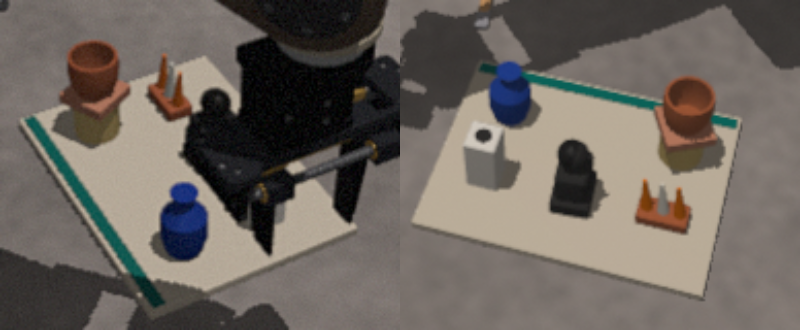

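Both views show the pot, tile and prop stacked in front of the plaque, the vase in front of the post, and the bust midway between, all upright. The jar hasn't moved and the arm is clear, so I'll hand in.

```bash
python3 -c "
from cell import env
print(env.job_done())"
```

```text
the job is handed in; nothing more can be done
None
```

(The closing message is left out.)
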